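Stand up the counter display and put the gift carton on it

TASK

The L-shaped wooden display stand lies on its long back with its short lipped foot in the air: tip it over its corner, where it is and without lifting the corner off the counter, and let it down gently, not flopping, so that it rests on the foot with the back upright. Then stand the windowed gift carton upright on the foot, in the middle between the back and the lip, with its window facing away from the back. Leave the other goods where they are.

Things in the scene. Friction and masses are not known exactly. Their poses are not given: they have to be found in the camera images.
- stand_corner (a point): Middle of the stand's outer corner edge. Axes of all stand points, as it lies at the start: x level, out of the foot's outer face (the back lies flat towards -x); y level along the corner edge (the width); z up along the foot. Tipping is a quarter turn about +y: then x points down, z is level from the back towards the lip, and the back is 110 mm tall.
- stand_grip (a point): Point in the crook of the L, mid-width, 24 mm from the outer corner along both back and foot (10 mm off the inner face of each); 24 mm above the counter before and after tipping. A good place to hold the stand across its 54 mm width: with the tool along the bisector of the L, fingertips some 19 mm past this point lap the corner and still clear the counter throughout.
- stand_seat (a point): The centre of the carton's place on the stand: on the foot's inner face (its top once stood up), mid-width, half-way between back and lip (54 mm apart). 41 mm along z and -14 mm along x from stand_corner; 14 mm above the counter once the stand is up.
- carton_center (a point): Centre of the gift carton, brown card, 46 mm deep (its x) by 50 mm wide (its y) by 95 mm tall (its z, up), about 0.15 kg, rigid, loose, standing upright on the counter. Its window is on the +x face.
- carton_window (a point): Centre of the carton's window face (clear pane with a small figurine behind it), 23 mm from carton_center along the carton's +x.
- stand: Dark wooden L-shaped display stand, loose, 54 mm wide, boards 14 mm thick, 0.15 kg: a long back (110 mm from the outer corner) and a short foot (78 mm from it) at right angles. The foot's free end has a lip on its inner face, 10 mm along the foot and 8 mm proud. Origin and axes are those of stand_corner.
- carton: The carton itself; its origin is the centre of its underside, axes as for carton_center.
- bell: Bystander: brass bell, 66 mm across, 100 mm tall, standing on the counter; origin at the underside.
- globe: Bystander: glass ball on a round wooden base, 68 mm across, 83 mm tall; origin at the underside.
- case0: Bystander: flat black keyring case, 55 by 110 by 18 mm, lying beyond the stand; origin at the underside.
- case1: Bystander: a second black keyring case like the first.
- statuette: Bystander: marble column figure with a brass halo, 175 mm tall, foot 50 mm square; origin at the underside.
- tin: Bystander: round aluminium tin, 76 mm across, 38 mm tall; origin at the underside.
Things that resemble listed ones, but are neither listed nor needed, are in the scene too. Leave any purple look-alike of the stand alone. Leave any orange look-alike of the carton alone.

How it is judged:
By the outcome, as a careful person would: the job done as asked, in the order asked, and still so for the second after the job is handed in, with the robot touching nothing.
It also fails if it takes over 54 s, if anything falls off the work surface, if the arm or the gripper's body presses on something with over 40 N, if the wrist force passes 120 N, or if a joint passes its speed limit or range.

ROBOT

A 6-joint arm with a two-finger parallel gripper is mounted at the origin on the work surface. World frame = base frame: x ahead of the robot, y to its left, z up, the work surface at z = 0. Lengths are in m, angles in rad, forces in N, time in s.
With the tool pointing down it reaches from about 0.375 to 0.975 m from the base axis. Payload 3.8 kg.
Tool frame: the origin (TCP) lies on the centre line of the jaws, within the pads' length; the fingertips stand 14 mm ahead of it and the grasp point (between the pads) lies 5 mm behind it; z points along the fingers, y is the line along which they close (so a half turn about z gives the same grasp; the last joint's range is limited). The gripper opens to 85 mm and grips with 20 to 120 N. Pads are 22 mm wide; open, the fingers measure 114 mm over their backs; the gripper's body (76 mm by 85 mm) begins 54 mm behind the grasp point. The pads swing forward as they close: fully open they stand 13 mm farther back than shut.
Start: joints at [-1.369, 0.264, 1.604, -0, 1.274, -0.037], TCP at [0.16, -0.656, 0.245] pointing down, gripper open.
Joint ranges: [-2.63, 2.63], [-0.94, 2.18], [0.31, 2.57], [-1.31, 4.45], [0, 2.66], [-2.55, 2.55]. Speed limits (rad/s): [2.57, 2.57, 3.14, 3.14, 3.14, 3.14].

INTERFACE

Orientations are given as a rotation vector (axis times angle).
In Python, from workcell import bot, eyes, spot_in gives the robot as it stands.
- The arm moves only by the tool carry_out, never from a script. Its argument "series" is text: rows parted by semicolons, each of 4 numbers parted by spaces: the shift along the world's x, y, z in m, then the turn about the world's z in degrees. In form: tx ty tz roll; .... A call has 1 to 20 rows; each row shifts and turns the commanded pose from where the row before left it; what a row does not reach is not made up. A row lasts 1/8 s, in which the tool goes at most 62.5 mm and 10.7 degrees, less where a joint would pass 70% of its speed; a pose out of reach is approached as far as the arm can. A call is refused whole if a number of a shift passes 0.0625 or a number of a turn 10.7, either way. A call with a gripper value outside its range is refused whole. "jaw" is the gripper command: -1 is shut, 1 is fully open, values between are in proportion, set as the call begins (left out, the last holds). The fingers move at their own pace and stop on an object; "grip_force" is the grip in N (left out, the last holds). Time passes only in rows, so rows that do not move let the fingers close. It gives the time, the measured TCP pose, the force, the opening and the grip force at its end, in the units of the state.
- bot.read_state(): the state, without advancing time (a new reading comes with each control period).
- eyes.read_camera(name): name is "scene" or "top" or "wrist"; returns (picture, depth): 400x640x3 uint8, blue, green, red; 400x640 float32, m along the optical axis (not along the pixel's ray), 0 where there is no reading.
- eyes.get_calibration(name): a dict with "K" (3x3 intrinsics, pixels), "distortion" ([k1, k2, p1, p2, k3] as OpenCV has them; the pictures are not rectified), "position" and "rotation" of the camera in the world; the wrist camera has in their place "T_tool_cam" (4x4, takes a point from camera to tool coordinates, whose origin is the TCP and whose axes are the flange's). Camera axes: x right, y down, z forward; pixel columns grow to the right and rows downward; lengths in m; the calibration is good to about 2 mm. A picture is of the moment at which its call begins: read the wrist's pose just before it. get_calibration takes no time and is no camera call.
- bot.finish_job(): hands the job in; it is judged then, once.
Trained networks look in the newest picture that a camera, given by its name, has taken for a name from the list of things; names that differ only in an ending like _2 or _b are one class to them, and where a whole thing is asked for, a point or a joint stands for the part that bears it (a point fixed in the world has none). Each returns a list of dicts, best first, with "score" (0 to 1); they miss things now and then, are a little off and sometimes report something else, mostly with a low value. They report only what shows in the picture. A call takes as long as a camera call. They do not tell look-alikes from the thing itself.
- spot_in(camera, target): "rect" ([centre column, centre row, width, height] in pixels, round what is visible of it).
The state is a dict: "time": time; "q": joint angles; "joint_vel": joint speeds; "joint_torque": joint torques, N m; "tool_pos": TCP position; "tcp_rot": TCP orientation; "wrist_force": force on the tool from outside, world axes, zero at the start; "torque": the same for the moment, N m; "width": opening from 0.0 (shut) to 1.0 (fully open); "grip_force": force on a finger pad.
Only numpy, scipy, OpenCV 4.12 (cv2) and the standard library are available. Lean on these libraries where they do the work, as an engineer would, in place of code of your own. Each camera call takes 0.05 s, during which the arm holds its last target. There are 200 camera calls.

## Working session

There is one attempt and no reset: what is moved stays moved. The work goes in short steps, Python scripts to look and compute and a tool call to move; the robot and the scene stay as the last step left them, time stands still between calls to the robot, and variables do not carry over. Pictures are saved under pics/ and viewed, at most 10 in all, crops included, and the job is handed in when it is done.

Besides the shell and the picture viewer there is one more tool, called after ">>>" as name(argument=value, ...) on one line, values as JSON. carry_out: Moves the arm, as the interface text tells. Its arguments: {"type":"object","properties":{"series":{"type":"string"},"jaw":{"type":"number"},"grip_force":{"type":"number"}},"required":["series"]}

```bash
mkdir -p pics; ls; python3 - <<'E'
from workcell import bot, eyes, spot_in
import cv2,numpy as np
s=bot.read_state();print({k:np.round(v,3) for k,v in s.items()})
for c in("scene","top"):
    im,d=eyes.read_camera(c);cv2.imwrite(f"pics/{c}0.png",im);np.save(f"{c}_d.npy",d);cv2.imwrite(f"{c}.png",im)
    k=eyes.get_calibration(c);print(c,k)
    for t in("stand","carton","carton_window","stand_grip","case0","bell","globe","statuette","tin"):
        print(t,[(np.round(r["rect"]).astype(int).tolist(),round(r["score"],2)) for r in spot_in(c,t)][:4])
E
```

```text
pics
{'time': np.float64(0.0), 'q': array([-1.369,  0.265,  1.605,  0.   ,  1.274, -0.037]), 'joint_vel': array([ 0.001,  0.001, -0.001, -0.001,  0.   ,  0.   ]), 'joint_torque': array([ 1.0000e-03, -5.1511e+01, -3.6731e+01,  0.0000e+00,  1.3000e-02,
       -0.0000e+00]), 'tool_pos': array([ 0.16 , -0.655,  0.244]), 'tcp_rot': array([-3.117, -0.374,  0.   ]), 'wrist_force': array([-1.078, -0.392,  0.408]), 'torque': array([ 0.058, -0.001,  0.035]), 'grip_force': np.float64(0.0), 'width': np.float64(0.996)}
scene {'K': array([[486.18765401,   0.        , 316.68766583],
       [  0.        , 486.18765401, 203.78890539],
       [  0.        ,   0.        ,   1.        ]]), 'distortion': array([-0.11281099,  0.        ,  0.        ,  0.        ,  0.        ]), 'position': array([0.94100122, 0.4846494 , 1.17812352]), 'rotation': array([-0.88281492, -2.7590194 ,  0.70011576])}
stand [([328, 180, 35, 35], 0.84), ([272, 186, 26, 53], 0.67), ([383, 179, 26, 38], 0.58), ([419, 252, 30, 36], 0.25)]
carton [([443, 225, 30, 36], 0.84), ([418, 251, 27, 35], 0.6)]
carton_window [([441, 225, 34, 38]
[... 585 characters left out ...]
'position': array([ 0.3433753 , -0.00158199,  1.35606821]), 'rotation': array([-2.16020601,  2.14059023, -0.20728527])}
stand [([307, 264, 36, 41], 0.98), ([334, 218, 36, 28], 0.89), ([351, 175, 33, 32], 0.59)]
carton [([213, 193, 23, 22], 0.74), ([447, 165, 35, 23], 0.67), ([225, 235, 29, 28], 0.6), ([232, 269, 21, 23], 0.59)]
carton_window [([225, 234, 27, 19], 0.86)]
stand_grip [([303, 263, 35, 39], 0.89), ([333, 220, 28, 29], 0.82), ([351, 176, 34, 35], 0.72)]
case0 [([293, 140, 31, 18], 0.72), ([339, 139, 36, 16], 0.65)]
bell [([410, 229, 20, 22], 0.53), ([292, 139, 33, 22], 0.22)]
globe [([215, 190, 23, 22], 0.59)]
statuette [([446, 165, 37, 27], 0.91)]
tin [([186, 164, 27, 26], 0.79)]
```

```bash
python3 - <<'E'
import cv2
a=cv2.imread("scene.png")[90:390,180:480];b=cv2.imread("top.png")[110:310,170:470]
cv2.imwrite("pics/a1.png",cv2.resize(a,(600,600),interpolation=cv2.INTER_CUBIC));cv2.imwrite("pics/b1.png",cv2.resize(b,(800,533),interpolation=cv2.INTER_CUBIC))
E
```

```text
(no output)
```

View pics/a1.png

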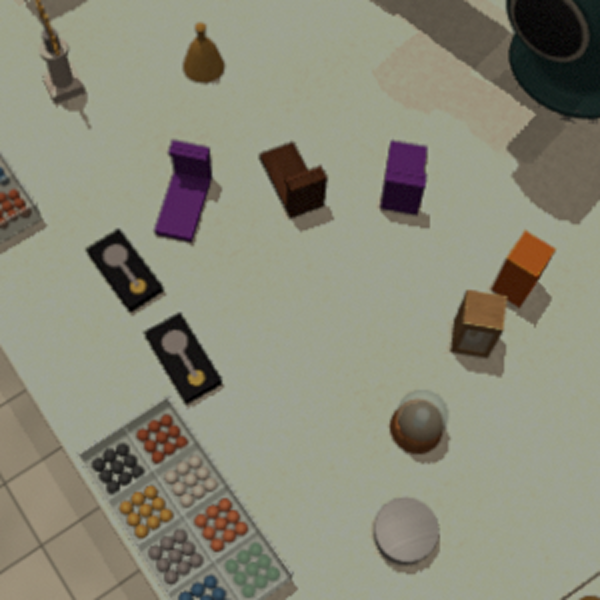

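View pics/b1.png

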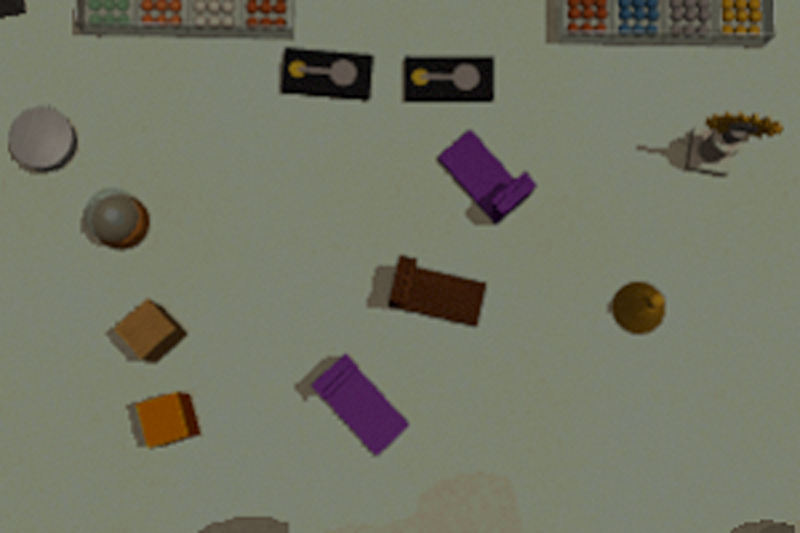

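```bash
cat > h.py <<'E'
from workcell import bot, eyes, spot_in
import cv2,numpy as np
from scipy.spatial.transform import Rotation as R
def cloud(c,im=None,d=None):
    st=bot.read_state()
    if d is None: im,d=eyes.read_camera(c)
    k=eyes.get_calibration(c);v,u=np.mgrid[:400,:640]
    n=cv2.undistortPoints(np.stack([u.ravel(),v.ravel()],1).astype(np.float64)[:,None],k["K"],np.array(k["distortion"]))[:,0]
    P=np.c_[n,np.ones(len(n))]*d.reshape(-1,1)
    if "position" in k: W=P@R.from_rotvec(k["rotation"]).as_matrix().T+k["position"]
    else:
        T=k["T_tool_cam"];P=P@T[:3,:3].T+T[:3,3]
        W=P@R.from_rotvec(st["tcp_rot"]).as_matrix().T+st["tool_pos"]
    W[d.ravel()==0]=np.nan
    return im,W.reshape(400,640,3)
def brown(im):
    h=cv2.cvtColor(im,cv2.COLOR_BGR2HSV);return h
E
python3 - <<'E'
from h import *
for c in("scene","top"):
    im,W=cloud(c,cv2.imread(c+".png"),np.load(c+"_d.npy"))
    h=cv2.cvtColor(im,cv2.COLOR_BGR2HSV)
    rs={"top":{"stand":(334,219,26,22),"carton":(225,234,18,18),"bell":(410,226,14,14),"orange":(231,267,15,15),"purpleA":(305,262,24,24),"purpleB":(352,175,24,20),"globe":(215,192,14,14)},"scene":{"stand":(328,180,22,22),"carton":(419,252,18,20),"bell":(282,117,16,16),"orange":(442,224,18,20),"purpleA":(383,179,16,22),"purpleB":(272,186,16,28),"globe":(389,303,16,17)}}[c]
    for n,(u,v,a,b) in rs.items():
        sl=(slice(v-b,v+b),slice(u-a,u+a));w=W[sl].reshape(-1,3)
        hh=h[sl].reshape(-1,3)
        m=(w[:,2]>.008)
        w=w[m];hh=hh[m]
        print(c,n,len(w),"min",np.nanpercentile(w,2,0).round(3),"max",np.nanpercentile(w,98,0).round(3),"hsv",np.median(hh,0))
        zt=np.nanpercentile(w[:,2],97)
        t=w[w[:,2]>zt-.012]
        r=cv2.minAreaRect((t[:,:2]*1000).astype(np.float32));print("   top",zt.round(3),np.round(r[0]),np.round(r[1]),round(r[2],1))
        r=cv2.minAreaRect((w[:,:2]*1000).astype(np.float32));print("   all",np.round(r[0]),np.round(r[1]),round(r[2],1))
E
```

```text
scene stand 745 min [ 0.462 -0.131  0.009] max [ 0.529 -0.021  0.08 ] hsv [ 11. 179.  58.]
   top 0.08 [502. -36.] [24. 54.] 75.9
   all [493. -79.] [115.  56.] 77.4
scene carton 749 min [0.366 0.221 0.01 ] max [0.473 0.283 0.098] hsv [ 15. 143.  69.]
   top 0.098 [442. 251.] [52. 49.] 43.2
   all [419. 240.] [112.  60.] 26.9
scene bell 359 min [ 0.461 -0.335  0.009] max [ 0.509 -0.293  0.095] hsv [ 18. 174.  78.]
   top 0.095 [ 481. -320.] [16. 13.] 23.8
   all [ 487. -343.] [ 58. 107.] 8.7
scene orange 700 min [0.317 0.205 0.011] max [0.428 0.256 0.099] hsv [ 12. 213. 128.]
   top 0.099 [375. 237.] [125.  47.] 17.6
   all [375. 237.] [125.  47.] 17.4
scene purpleA 671 min [ 0.312 -0.037  0.01 ] max [0.416 0.065 0.081] hsv [145. 160.  87.]
   top 0.08 [392.  40.] [25. 54.] 41.9
   all [360.  10.] [114.  55.] 43.4
scene purpleB 954 min [ 0.585 -0.181  0.009] max [ 0.686 -0.089  0.08 ] hsv [145. 157.  89.]
   top 0.08 [ 604. -164.] [28. 54.] 41.0
   all [ 637. -135.] [116.  56.] 41.3
scene globe 644 min [0.555 0.278 0.01 ] max [0.607 0.332 0.083] hsv [19. 68. 92.]
   top 0.083 [578. 3
[... 488 characters left out ...]
6.] [15. 15.] 38.9
   all [ 477. -322.] [66. 60.] 73.5
top orange 358 min [0.312 0.196 0.016] max [0.367 0.248 0.098] hsv [ 16. 255. 126.]
   top 0.098 [340. 225.] [50. 46.] 17.5
   all [340. 225.] [50. 47.] 17.5
top purpleA 617 min [ 0.308 -0.039  0.009] max [0.404 0.055 0.08 ] hsv [145. 159.  85.]
   top 0.079 [388.  38.] [21. 53.] 45.2
   all [346.  -5.] [143.  59.] 43.0
top purpleB 605 min [ 0.579 -0.187  0.009] max [ 0.681 -0.09   0.081] hsv [145. 168.  80.]
   top 0.08 [ 600. -167.] [22. 55.] 40.8
   all [ 642. -130.] [134.  57.] 40.8
top globe 399 min [0.544 0.27  0.012] max [0.598 0.323 0.082] hsv [20. 73. 78.]
   top 0.082 [574. 300.] [46. 48.] 28.0
   all [571. 298.] [59. 62.] 46.1
```

The brown stand in the top view is at about px (334,219). Its look-alikes are purple at (305,262) and (352,175). The brown carton is at (225,234), and its orange look-alike is at (231,267). By the description I choose the brown ones. First I'll move above the stand and check both in a close crop.

>>> carry_out(series="0.021 0.0385 0 4; 0.021 0.0385 0 4; 0.021 0.0385 0 4; 0.021 0.0385 0 4; 0.021 0.0385 0 4; 0.021 0.0385 0 4; 0.021 0.0385 0 4; 0.021 0.0385 0 4; 0.021 0.0385 0 4; 0.021 0.0385 0 4; 0.021 0.0385 0 4; 0.021 0.0385 0 4; 0.021 0.0385 0 4; 0.021 0.0385 0 4; 0.021 0.0385 0 4; 0 0 0 4; 0 0 0 0", jaw=1, grip_force=20)

```text
time: 3.12
tool_pos: [0.4748, -0.0778, 0.2454]
tcp_rot: [2.446, 1.971, -0.0]
wrist_force: [0.1, 0.1, 0.7]
width: 1.001
grip_force: 0.0
```

```bash
python3 - <<'E'
from h import *
im,W=cloud("wrist");cv2.imwrite("wrist.png",im);print(eyes.get_calibration("wrist")["T_tool_cam"].round(3))
s=bot.read_state();print(s["tool_pos"].round(4),R.from_rotvec(s["tcp_rot"]).as_matrix().round(3))
h=cv2.cvtColor(im,cv2.COLOR_BGR2HSV)
m=(W[...,2]>.008)&(W[...,2]<.09)&(W[...,0]>.43)&(W[...,0]<.56)&(W[...,1]>-.16)&(W[...,1]<.02)
w=W[m];print(len(w))
for lo,hi in((.008,.09),(.008,.02),(.072,.09)):
    t=w[(w[:,2]>lo)&(w[:,2]<hi)]
    if len(t)>10:
        r=cv2.minAreaRect((t[:,:2]*1000).astype(np.float32));print(lo,hi,len(t),t[:,2].mean().round(4),np.round(r[0],1),np.round(r[1],1),round(r[2],1))
sc=cv2.imread("scene.png")[225:280,390:450]
a=cv2.resize(sc,(436,400),interpolation=cv2.INTER_CUBIC);b=cv2.resize(im,(360,225));b=np.vstack([b,np.zeros((175,360,3),np.uint8)])
cv2.imwrite("pics/c1.png",np.hstack([a,b]))
E
```

```text
[[-0.001 -0.95  -0.313  0.081]
 [ 1.    -0.001 -0.    -0.001]
 [ 0.    -0.313  0.95  -0.129]
 [ 0.     0.     0.     1.   ]]
[ 0.4746 -0.0782  0.2453] [[ 0.214  0.977  0.   ]
 [ 0.977 -0.214 -0.   ]
 [-0.     0.    -1.   ]]
5495
0.008 0.09 5495 0.036 [490.7 -78.2] [110.  54.] 77.4
0.008 0.02 3547 0.0146 [490.7 -78.2] [110.  54.] 77.4
0.072 0.09 1704 0.0785 [500.3 -35.8] [22.3 53.7] 77.8
```

View pics/c1.png

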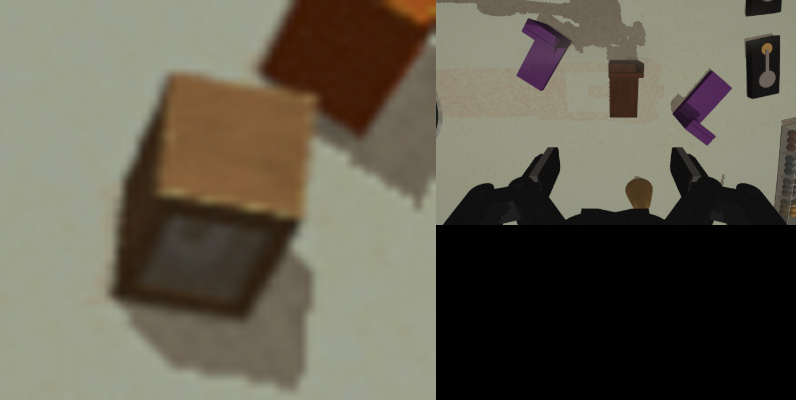

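The left crop shows the brown carton with its window on the face towards the scene camera, so its yaw is about 44°. The right picture shows the brown stand straight ahead of the gripper at about (625,88), with its foot on the far side. Next I'll measure where the fingertips are when the gripper is open.

```bash
python3 - <<'E'
from h import *
im,W=cloud("wrist");s=bot.read_state()
P=(W-s["tool_pos"])@R.from_rotvec(s["tcp_rot"]).as_matrix()
m=(np.abs(P[...,0])<.03)&(P[...,2]<.05)&(P[...,2]>-.05)
p=P[m];print(len(p))
for sg in(1,-1):
    q=p[p[:,1]*sg>0];print(sg,np.percentile(q,[1,50,95,99.5],axis=0).round(4).tolist())
    t=q[q[:,2]>np.percentile(q[:,2],97)];print(t.min(0).round(4),t.max(0).round(4))
E
```

```text
10242
1 [[-0.0095, 0.0407, -0.0498], [0.009, 0.0448, -0.0312], [0.0133, 0.0629, -0.006], [0.0145, 0.0718, -0.001]]
[-0.0097  0.0417 -0.0039] [0.012  0.0485 0.0011]
-1 [[-0.0094, -0.0706, -0.0498], [0.0091, -0.046, -0.0311], [0.0133, -0.0431, -0.0057], [0.0146, -0.041, -0.0008]]
[-0.0099 -0.0498 -0.0041] [ 0.0119 -0.0429  0.0016]
```

>>> carry_out(series="0.009 0.0145 -0.02 0; 0.009 0.0145 -0.02 0; 0.0077 0.0144 -0.02 0; 0 0 -0.02 0; 0 0 -0.02 0; 0 0 0 0; 0 0 0 0")

```text
time: 4.1
tool_pos: [0.5008, -0.0355, 0.1461]
tcp_rot: [2.448, 1.968, 0.001]
wrist_force: [-0.2, 0.1, -0.8]
width: 0.996
grip_force: 0.0
```

>>> carry_out(series="0 0 -0.024 0; 0 0 -0.024 0; 0 0 -0.024 0; 0 0 0 0")

```text
time: 4.6
tool_pos: [0.4994, -0.035, 0.0726]
tcp_rot: [-2.446, -1.968, 0.003]
wrist_force: [0.2, 1.2, -0.1]
width: 0.998
grip_force: 0.0
```

>>> carry_out(series="0 0 0 0; 0 0 0 0; 0 0 0 0; 0 0 0 0", jaw=0.25, grip_force=20)

```text
time: 5.1
tool_pos: [0.5017, -0.0351, 0.075]
tcp_rot: [2.445, 1.969, 0.003]
wrist_force: [-1.6, 0.3, 6.1]
width: 0.629
grip_force: 14.9
```

```bash
python3 - <<'E'
from h import *
im,W=cloud("wrist");s=bot.read_state();print(s["width"],s["grip_force"],s["wrist_force"])
cv2.imwrite("pics/d1.png",im)
P=(W-s["tool_pos"])@R.from_rotvec(s["tcp_rot"]).as_matrix()
for sg in(1,-1):
    m=(np.abs(P[...,0])<.013)&(P[...,2]<.03)&(P[...,2]>-.05)&(P[...,1]*sg>.029)
    q=P[m];print(sg,len(q),np.percentile(q,[90,97,99.5],axis=0).round(4).tolist())
m=(W[...,2]>.074)&(W[...,2]<.084)&(np.abs(P[...,1])<.026)
t=W[m];print(len(t))
if len(t)>20: r=cv2.minAreaRect((t[:,:2]*1000).astype(np.float32));print(r)
E
```

```text
0.629740778945753 14.902444370090961 [-1.92817541 -1.11929262  7.60019751]
1 6071 [[0.0125, 0.0539, -0.0181], [0.0128, 0.0573, -0.0041], [0.0129, 0.0588, 0.0026]]
-1 6399 [[0.0125, -0.0312, -0.0167], [0.0128, -0.0295, -0.0033], [0.013, -0.0291, 0.0032]]
6026
((501.5843811035156, -35.661537170410156), (23.5070743560791, 52.308135986328125), 78.65016174316406)
```

View pics/d1.png

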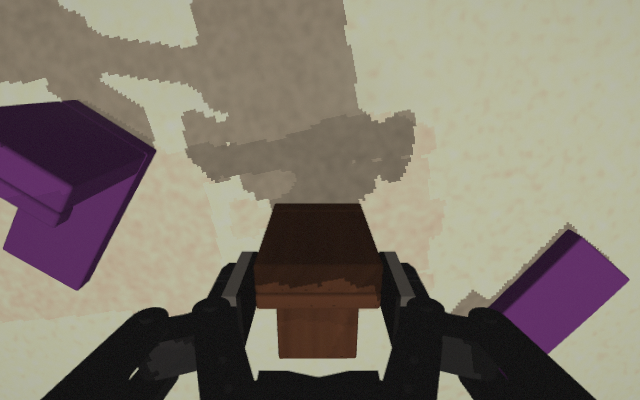

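The stand's lip is gripped between the pads at about px (320,290), lightly at 15 N. I'll start tipping about the corner.

>>> carry_out(series="0.0005 0.0025 0 0; 0.0005 0.0025 0 0; 0.0006 0.0025 0 0; 0.0006 0.0025 0 0; 0.0005 0.0025 0 0; 0 0 0 0")

```text
time: 5.9
tool_pos: [0.5041, -0.0228, 0.0746]
tcp_rot: [2.445, 1.969, 0.002]
wrist_force: [-1.6, -1.2, 5.7]
width: 0.624
grip_force: 15.1
```

```bash
cat >> h.py <<'E'
def look(ref=(.5025,-.0245),yaw=77.6,cams=("scene","top")):
    "points of the brown stand in stand axes seen from above: s along ex from the corner, z"
    st=bot.read_state();print("tcp",st["tool_pos"].round(4),"F",st["wrist_force"].round(1),"T",st["torque"].round(2),"w",round(st["width"],3),"g",round(st["grip_force"],1),"t",round(st["time"],2))
    ex=np.array([np.cos(np.radians(yaw)),np.sin(np.radians(yaw))]);ey=np.array([-ex[1],ex[0]])
    for c in cams:
        im,W=cloud(c);h=cv2.cvtColor(im,cv2.COLOR_BGR2HSV)
        d=W[...,:2]-ref;s=d@ex;y=d@ey
        m=(np.abs(y)<.035)&(s>-.14)&(s<.12)&(W[...,2]>.004)&(W[...,2]<.15)&(h[...,1]>120)&(h[...,0]<22)&(h[...,2]>15)
        m=cv2.morphologyEx(m.astype(np.uint8),cv2.MORPH_OPEN,np.ones((2,2)))>0
        S=s[m];Z=W[...,2][m];Y=y[m]
        if len(S)<10: print(c,"none");continue
        print(c,len(S),"s",np.percentile(S,[1,99]).round(4),"y",np.percentile(Y,[1,99]).round(4),"z",np.percentile(Z,[1,99]).round(4))
        for a in np.arange(-.13,.12,.015):
            k=(S>=a)&(S<a+.015)
            if k.sum()>4: print("  [%.3f] n%d z %.3f..%.3f"%(a,k.sum(),*np.percentile(Z[k],[5,95])),end="")
        print()
E
python3 -c "
from h import *
look()"
```

```text
tcp [ 0.5041 -0.0228  0.0746] F [-1.6 -1.2  5.7] T [-0.42  0.27 -0.07] w 0.624 g 15.1 t 5.9
scene 325 s [nan nan] y [nan nan] z [nan nan]
  [-0.100] n33 z 0.025..0.032  [-0.010] n173 z 0.001..0.170  [0.005] n112 z 0.043..0.080
top 223 s [nan nan] y [nan nan] z [nan nan]
  [-0.115] n68 z -0.001..0.033  [-0.100] n24 z 0.024..0.031  [-0.070] n30 z 0.018..0.025  [-0.055] n64 z 0.015..0.467  [-0.040] n28 z 0.014..0.021  [-0.025] n7 z 0.012..0.019
```

>>> carry_out(series="0.0007 0.0031 -0.0004 0; 0.0007 0.0031 -0.0004 0; 0.0007 0.0031 -0.0004 0; 0.0007 0.0031 -0.0004 0; 0.0007 0.003 -0.0009 0; 0.0007 0.003 -0.0009 0; 0.0007 0.003 -0.0009 0; 0.0007 0.003 -0.0009 0; 0 0 0 0")

```text
time: 7.12
tool_pos: [0.5093, 0.0022, 0.0683]
tcp_rot: [2.446, 1.97, 0.002]
wrist_force: [0.9, -1.6, 4.7]
width: 0.633
grip_force: 15.7
```

```bash
sed -i 's/S=s\[m\];Z=/m\&=np.isfinite(W[...,2]);S=s[m];Z=/; s/m=(np.abs(y)<.035)/m=(np.abs(y)<.035)\&np.isfinite(s)/' h.py; python3 -c "
from h import *
look()"
```

```text
tcp [0.5093 0.0022 0.0683] F [ 0.9 -1.6  4.7] T [-0.24 -0.22  0.03] w 0.633 g 15.7 t 7.12
scene 297 s [-0.085   0.0346] y [-0.0491  0.0258] z [-0.0011  0.2118]
  [-0.085] n67 z 0.050..0.061  [-0.070] n61 z 0.042..0.053  [-0.055] n24 z 0.036..0.047  [-0.010] n11 z -0.002..0.002  [0.005] n14 z 0.073..0.219  [0.020] n115 z 0.067..0.171
top 339 s [-0.1053  0.0031] y [-0.0226  0.0637] z [-0.0033  0.4664]
  [-0.115] n16 z -0.006..0.005  [-0.100] n76 z 0.053..0.065  [-0.085] n85 z 0.047..0.060  [-0.070] n45 z 0.043..0.055  [-0.040] n30 z 0.024..0.469  [-0.025] n61 z 0.016..0.450  [-0.010] n24 z 0.016..0.038
```

>>> carry_out(series="0.0006 0.0028 -0.0014 0; 0.0006 0.0028 -0.0014 0; 0.0006 0.0028 -0.0014 0; 0.0006 0.0029 -0.0014 0; 0.0006 0.0025 -0.0019 0; 0.0006 0.0025 -0.0019 0; 0.0006 0.0025 -0.0019 0; 0.0006 0.0025 -0.0019 0; 0 0 0 0")

```text
time: 8.35
tool_pos: [0.5137, 0.0236, 0.0548]
tcp_rot: [-2.447, -1.97, -0.001]
wrist_force: [1.9, 0.5, 4.2]
width: 0.629
grip_force: 16.7
```

```bash
python3 -c "
from h import *
look()"
```

```text
tcp [0.5137 0.0236 0.0548] F [1.9 0.5 4.2] T [ 0.01 -0.38  0.04] w 0.629 g 16.7 t 8.35
scene 403 s [-0.063   0.0548] y [-0.0485  0.026 ] z [0.0012 0.2364]
  [-0.070] n57 z 0.076..0.087  [-0.055] n88 z 0.061..0.080  [-0.040] n66 z 0.044..0.062  [-0.025] n31 z 0.035..0.050  [0.020] n14 z -0.002..0.212  [0.035] n100 z 0.057..0.234  [0.050] n47 z 0.053..0.063
top 354 s [-0.0841  0.0248] y [-0.0226  0.0619] z [-0.0042  0.453 ]
  [-0.085] n55 z -0.004..0.087  [-0.070] n85 z 0.074..0.089  [-0.055] n84 z 0.058..0.074  [-0.040] n36 z 0.047..0.060  [-0.010] n40 z 0.018..0.459  [0.005] n43 z 0.024..0.039  [0.020] n10 z 0.036..0.050
```

>>> carry_out(series="0.0005 0.0024 -0.0028 0; 0.0005 0.0024 -0.0028 0; 0.0005 0.0024 -0.0029 0; 0.0005 0.0024 -0.0029 0; 0.0004 0.0018 -0.0033 0; 0.0004 0.0018 -0.0033 0; 0.0004 0.0018 -0.0033 0; 0.0004 0.0018 -0.0034 0; 0 0 0 0")

```text
time: 9.57
tool_pos: [0.517, 0.0405, 0.0301]
tcp_rot: [-2.446, -1.97, -0.0]
wrist_force: [1.9, 2.9, 3.5]
width: 0.627
grip_force: 18.9
```

```bash
python3 -c "
from h import *
look()
im,_=eyes.read_camera('scene');cv2.imwrite('pics/e1.png',cv2.resize(im[120:260,240:460],(800,509),interpolation=cv2.INTER_CUBIC))"
```

```text
tcp [0.517  0.0405 0.0301] F [1.9 2.9 3.5] T [ 0.3  -0.28  0.07] w 0.627 g 18.9 t 9.57
scene 373 s [-0.0279  0.0712] y [-0.0418  0.0267] z [-0.0007  0.2327]
  [-0.040] n26 z 0.095..0.109  [-0.025] n120 z 0.061..0.103  [-0.010] n78 z 0.021..0.064  [0.050] n76 z -0.001..0.232  [0.065] n68 z 0.027..0.046
top 241 s [-0.0469  0.0432] y [-0.0241  0.0638] z [-0.0039  0.4364]
  [-0.055] n26 z -0.004..0.104  [-0.040] n80 z 0.095..0.108  [-0.025] n60 z 0.061..0.092  [0.005] n15 z 0.021..0.438  [0.020] n44 z 0.021..0.030  [0.035] n12 z 0.026..0.034
```

View pics/e1.png

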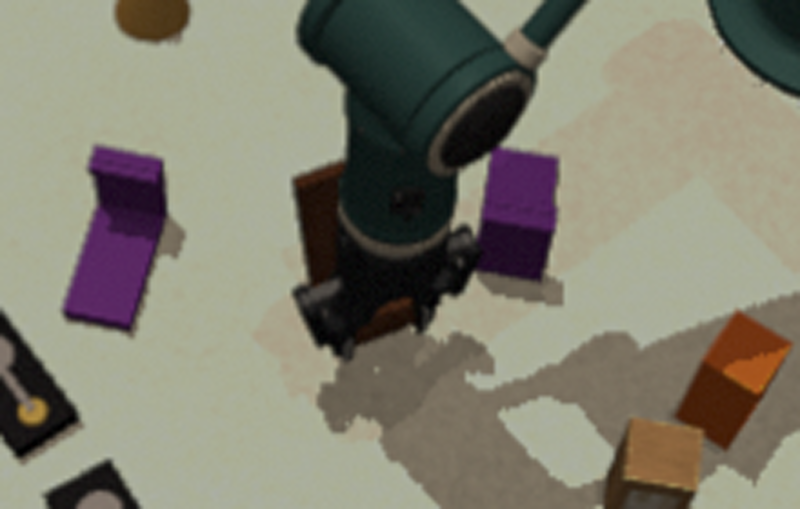

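The stand is at about 68°, held by the pads at about px (390,310), and it isn't touching its neighbours. I'll lower it the rest of the way.

>>> carry_out(series="0.0002 0.001 -0.0028 0; 0.0002 0.001 -0.0028 0; 0.0002 0.0008 -0.0028 0; 0.0002 0.0007 -0.0028 0; 0.0001 0.0006 -0.0028 0; 0 0 0 0")

```text
time: 10.48
tool_pos: [0.5175, 0.044, 0.0157]
tcp_rot: [-2.446, -1.97, 0.001]
wrist_force: [1.4, 1.8, 2.0]
width: 0.629
grip_force: 19.4
```

```bash
python3 - <<'E'
from h import *
look()
im,W=cloud("wrist");s=bot.read_state()
P=(W-s["tool_pos"])@R.from_rotvec(s["tcp_rot"]).as_matrix()
# foot's visible surface along tool x, mid width
for a in np.arange(-.06,.03,.006):
    k=(np.abs(P[...,1])<.02)&(P[...,0]>a)&(P[...,0]<a+.006)&(W[...,2]<.06)
    if k.sum()>5: print("%.3f n%d z %.4f"%(a,k.sum(),np.nanmedian(W[...,2][k])))
for sg in(1,-1):
    m=(np.abs(P[...,0])<.014)&(W[...,2]<.03)&(P[...,1]*sg>.0275)&(P[...,1]*sg<.04)
    print("tip z",np.percentile(W[...,2][m],[0.5,2,5]).round(4))
cv2.imwrite("pics/f1.png",im)
E
```

```text
tcp [0.5175 0.044  0.0157] F [1.4 1.8 2. ] T [ 0.3  -0.18  0.02] w 0.629 g 19.4 t 10.47
scene 308 s [-0.0094  0.0746] y [-0.0416  0.0263] z [-0.0009  0.2103]
  [-0.010] n132 z 0.040..0.112  [0.005] n44 z 0.016..0.041  [0.050] n28 z 0.032..0.211  [0.065] n98 z -0.000..0.115
top 154 s [-0.0258  0.0478] y [-0.0319  0.0657] z [-0.0035  0.4327]
  [-0.040] n6 z -0.004..0.001  [-0.025] n73 z -0.001..0.111  [0.005] n12 z 0.411..0.437  [0.020] n39 z 0.014..0.023  [0.035] n24 z 0.016..0.024
-0.054 n55 z 0.0182
-0.048 n639 z 0.0192
-0.042 n758 z 0.0201
-0.036 n811 z 0.0209
-0.030 n841 z 0.0220
-0.024 n913 z 0.0229
-0.018 n257 z 0.0236
-0.012 n551 z 0.0330
-0.006 n1965 z 0.0333
-0.000 n4439 z 0.0218
0.006 n1007 z 0.0007
0.012 n1058 z 0.0006
0.018 n1085 z 0.0006
0.024 n1125 z 0.0006
tip z [-0.0007 -0.0003 -0.0001]
tip z [-0.0007 -0.0003 -0.    ]
```

View pics/f1.png

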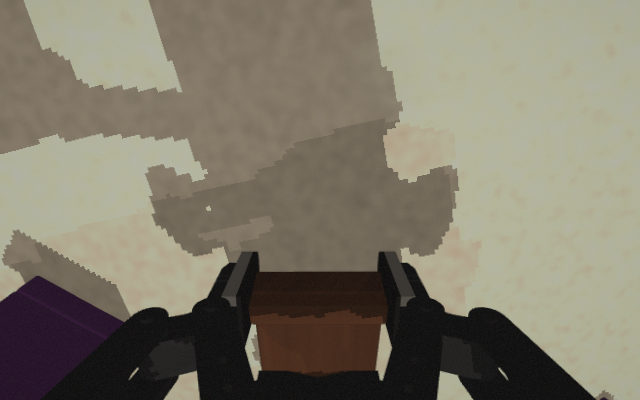

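>>> carry_out(series="0.0001 0.0004 -0.0014 0; 0.0001 0.0003 -0.0014 0; 0 0.0002 -0.0014 0; 0 0.0001 -0.0014 0; 0 0 0 0")

```text
time: 11.25
tool_pos: [0.518, 0.0453, 0.0104]
tcp_rot: [-2.447, -1.97, 0.0]
wrist_force: [-0.2, 2.1, 3.3]
width: 0.626
grip_force: 19.5
```

```bash
cat >> h.py <<'E'
def foot():
    im,W=cloud("wrist");s=bot.read_state();print("tcp",s["tool_pos"].round(4),"F",s["wrist_force"].round(1),"w",round(s["width"],4),"g",round(s["grip_force"],1))
    P=(W-s["tool_pos"])@R.from_rotvec(s["tcp_rot"]).as_matrix()
    k=(np.abs(P[...,1])<.02)&(P[...,0]>-.05)&(P[...,0]<-.022)&(W[...,2]<.06)&(W[...,2]>.005)
    f=np.polyfit(P[...,0][k],W[...,2][k],1);print("slope deg",np.degrees(np.arctan(f[0])).round(2),"z at -.03",np.polyval(f,-.03).round(4),k.sum())
    return im,W,P
E
python3 -c "
from h import *
foot()"
```

```text
tcp [0.518  0.0452 0.0105] F [-0.3  2.3  2.4] w 0.6289 g 19.5
slope deg 4.72 z at -.03 0.0183 3228
```

>>> carry_out(series="0 0.0001 -0.001 0; 0 0 -0.001 0; 0 0 -0.001 0; 0 0 0 0")

```text
time: 11.8
tool_pos: [0.5182, 0.0453, 0.0103]
tcp_rot: [-2.447, -1.97, 0.001]
wrist_force: [-9.2, 1.7, 26.2]
width: 0.626
grip_force: 32.1
```

```bash
python3 -c "
from h import *
foot()"
```

```text
tcp [0.5181 0.0453 0.0102] F [-10.    0.9  26.4] w 0.6287 g 32.1
slope deg 4.63 z at -.03 0.0182 3236
```

>>> carry_out(series="0 0 0.0012 0; 0 0 0.0012 0; 0 0 0 0")

```text
time: 12.22
tool_pos: [0.5181, 0.0452, 0.0103]
tcp_rot: [-2.447, -1.97, 0.0]
wrist_force: [-1.9, 1.2, 7.2]
width: 0.629
grip_force: 22.1
```

>>> carry_out(series="0 0 0 0; 0 0 0 0", jaw=0.255)

```text
time: 12.48
tool_pos: [0.5181, 0.0452, 0.0103]
tcp_rot: [-2.447, -1.97, 0.001]
wrist_force: [-1.8, 1.9, 7.5]
width: 0.632
grip_force: 22.3
```

>>> carry_out(series="0 0 0 0; 0 0 0 0", jaw=0.258)

```text
time: 12.72
tool_pos: [0.5181, 0.0452, 0.0103]
tcp_rot: [-2.447, -1.97, 0.001]
wrist_force: [-2.0, 0.5, 7.6]
width: 0.628
grip_force: 16.9
```

```bash
python3 -c "
from h import *
foot()"
```

```text
tcp [0.5181 0.0452 0.0103] F [-2.8  1.4  7.4] w 0.6259 g 16.9
slope deg 4.76 z at -.03 0.0182 3240
```

>>> carry_out(series="0 0 0.001 0; 0 0 0 0", jaw=0.261)

```text
time: 13.02
tool_pos: [0.5179, 0.0451, 0.0106]
tcp_rot: [-2.447, -1.97, 0.001]
wrist_force: [-0.3, 0.6, -0.5]
width: 0.635
grip_force: 7.3
```

>>> carry_out(series="0 0 0 0", jaw=0.263)

```text
time: 13.15
tool_pos: [0.5179, 0.0451, 0.0106]
tcp_rot: [-2.447, -1.97, 0.001]
wrist_force: [0.2, 0.1, -1.0]
width: 0.627
grip_force: 3.3
```

>>> carry_out(series="0 0 0 0; 0 0 0 0", jaw=0.264)

```text
time: 13.4
tool_pos: [0.5179, 0.0451, 0.0107]
tcp_rot: [-2.447, -1.97, 0.001]
wrist_force: [0.9, -0.4, -0.5]
width: 0.635
grip_force: 1.2
```

```bash
python3 -c "
from h import *
foot()"
```

```text
tcp [0.5179 0.0451 0.0107] F [ 0.4 -0.5 -0.3] w 0.6333 g 1.2
slope deg 5.15 z at -.03 0.0185 3241
```

>>> carry_out(series="0 0 0 0", jaw=0.2641)

```text
time: 13.58
tool_pos: [0.5179, 0.0452, 0.0108]
tcp_rot: [-2.447, -1.97, 0.001]
wrist_force: [-0.1, -0.9, -0.5]
width: 0.631
grip_force: 1.0
```

>>> carry_out(series="0 0 0 0", jaw=0.2642)

```text
time: 13.7
tool_pos: [0.518, 0.0452, 0.0109]
tcp_rot: [-2.447, -1.97, 0.001]
wrist_force: [0.2, 0.6, -0.7]
width: 0.638
grip_force: 0.8
```

>>> carry_out(series="0 0 0 0", jaw=0.26425)

```text
time: 13.82
tool_pos: [0.518, 0.0453, 0.0109]
tcp_rot: [-2.447, -1.97, 0.0]
wrist_force: [-0.7, -0.5, 0.1]
width: 0.632
grip_force: 0.7
```

>>> carry_out(series="0 0 0 0", jaw=0.2643)

```text
time: 13.95
tool_pos: [0.5181, 0.0453, 0.011]
tcp_rot: [-2.447, -1.97, 0.0]
wrist_force: [-0.6, -1.1, -0.7]
width: 0.637
grip_force: 0.7
```

```bash
python3 -c "
from h import *
foot()"
```

```text
tcp [0.518  0.0453 0.0109] F [-0.1  0.1 -0.7] w 0.6292 g 0.7
slope deg 5.41 z at -.03 0.0187 3233
```

>>> carry_out(series="0 0 0 0", jaw=0.26433)

```text
time: 14.12
tool_pos: [0.5181, 0.0453, 0.011]
tcp_rot: [-2.447, -1.97, 0.0]
wrist_force: [-0.4, 0.1, -1.1]
width: 0.631
grip_force: 0.7
```

>>> carry_out(series="0 0 0 0", jaw=0.26436)

```text
time: 14.25
tool_pos: [0.5181, 0.0453, 0.011]
tcp_rot: [-2.447, -1.97, 0.0]
wrist_force: [-0.6, -0.4, -0.2]
width: 0.634
grip_force: 0.7
```

>>> carry_out(series="0 0 0 0", jaw=0.26439)

```text
time: 14.38
tool_pos: [0.5181, 0.0453, 0.011]
tcp_rot: [-2.447, -1.97, 0.0]
wrist_force: [0.1, -0.4, -0.0]
width: 0.636
grip_force: 0.7
```

>>> carry_out(series="0 0 0 0", jaw=0.26442)

```text
time: 14.5
tool_pos: [0.5181, 0.0453, 0.011]
tcp_rot: [-2.447, -1.97, 0.0]
wrist_force: [0.1, -0.0, -2.1]
width: 0.63
grip_force: 0.7
```

>>> carry_out(series="0 0 0 0", jaw=0.26445)

```text
time: 14.62
tool_pos: [0.5182, 0.0453, 0.011]
tcp_rot: [-2.447, -1.97, 0.0]
wrist_force: [-0.2, 0.5, -0.9]
width: 0.634
grip_force: 0.7
```

```bash
python3 -c "
from h import *
foot()"
```

```text
tcp [0.5181 0.0453 0.0109] F [ 0.1  1.4 -0.5] w 0.6271 g 0.7
slope deg 5.14 z at -.03 0.0186 3246
```

>>> carry_out(series="0 0 0 0; 0 0 0 0; 0 0 0 0; 0 0 0 0; 0 0 0 0; 0 0 0 0", jaw=0.2646)

```text
time: 15.42
tool_pos: [0.5182, 0.0453, 0.011]
tcp_rot: [-2.447, -1.97, -0.0]
wrist_force: [-0.2, 0.5, 0.0]
width: 0.629
grip_force: 0.6
```

```bash
python3 -c "
from h import *
foot()"
```

```text
tcp [0.5182 0.0453 0.011 ] F [ 0.4 -0.2 -0.7] w 0.6301 g 0.6
slope deg 5.29 z at -.03 0.0186 3254
```

>>> carry_out(series="0 0 0 0; 0 0 0 0", jaw=0.2648)

```text
time: 15.72
tool_pos: [0.5182, 0.0453, 0.011]
tcp_rot: [-2.447, -1.97, -0.0]
wrist_force: [0.7, 0.3, -0.0]
width: 0.632
grip_force: 0.4
```

>>> carry_out(series="0 0 0 0; 0 0 0 0", jaw=0.265)

```text
time: 15.98
tool_pos: [0.5182, 0.0452, 0.011]
tcp_rot: [2.447, 1.97, 0.0]
wrist_force: [0.4, 0.2, -1.6]
width: 0.632
grip_force: 0.3
```

>>> carry_out(series="0 0 0 0; 0 0 0 0", jaw=0.2652)

```text
time: 16.23
tool_pos: [0.5182, 0.0452, 0.011]
tcp_rot: [2.447, 1.97, 0.0]
wrist_force: [-0.2, 0.3, 0.4]
width: 0.627
grip_force: 0.1
```

```bash
python3 -c "
from h import *
foot()"
```

```text
tcp [0.5182 0.0452 0.011 ] F [ 0.2  0.4 -0.5] w 0.6297 g 0.1
slope deg 0.15 z at -.03 0.0146 3832
```

>>> carry_out(series="0 0 0 0; 0 0 0 0", jaw=0.4)

```text
time: 16.52
tool_pos: [0.5183, 0.0452, 0.0111]
tcp_rot: [2.447, 1.97, 0.0]
wrist_force: [-1.0, 0.4, -0.0]
width: 0.698
grip_force: 0.0
```

>>> carry_out(series="0 0 0.005 0; 0 0 0.02 0; 0 0 0.04 0; 0 0 0.05 0; 0 0 0.05 0; 0 0 0.05 0; 0 0 0 0", jaw=1)

```text
time: 17.4
tool_pos: [0.5217, 0.0454, 0.2322]
tcp_rot: [2.442, 1.966, 0.014]
wrist_force: [1.4, -0.4, 0.6]
width: 1.002
grip_force: 0.0
```

```bash
cat >> h.py <<'E'
def rect(W,zlo,zhi,cx,cy,r):
    m=(W[...,2]>zlo)&(W[...,2]<zhi)&(np.hypot(W[...,0]-cx,W[...,1]-cy)<r);t=W[m]
    if len(t)>20: q=cv2.minAreaRect((t[:,:2]*1000).astype(np.float32));print("rect",len(t),t[:,2].mean().round(4),np.round(q[0],1),np.round(q[1],1),round(q[2],1))
E
python3 - <<'E'
from h import *
im,W=cloud("wrist")
rect(W,.1,.118,.505,-.02,.06); rect(W,.01,.03,.515,.02,.07)
im2,W2=cloud("top");rect(W2,.1,.118,.505,-.02,.06);rect(W2,.01,.03,.515,.02,.07);rect(W2,.085,.105,.44,.25,.045)
im3,W3=cloud("scene");rect(W3,.1,.118,.505,-.02,.06);rect(W3,.085,.105,.44,.25,.045)
cv2.imwrite("pics/g1.png",im)
E
```

```text
rect 1300 0.109 [503.  -20.1] [14.7 53.3] 78.0
rect 3307 0.0165 [510.7  17.1] [65.7 54.1] 77.4
rect 178 0.0146 [508.3  28.3] [58.  44.5] 0.7
rect 274 0.0933 [439.  248.5] [47.1 49.8] 43.6
rect 85 0.1085 [504.4 -20.8] [16.8 55.5] 79.9
rect 378 0.0943 [441.6 250.8] [49.8 48.8] 43.0
```

View pics/g1.png

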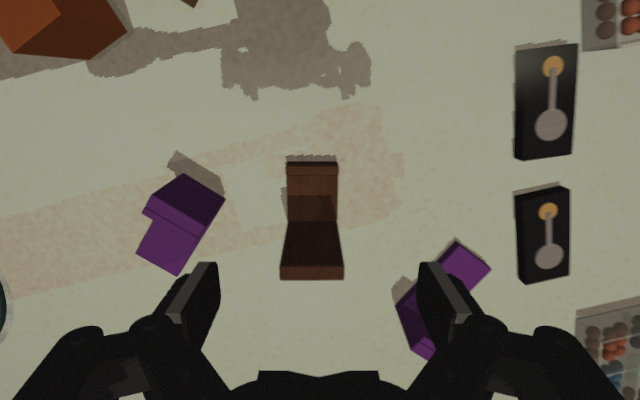

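The stand is upright on its foot, at about px (312,220), and the corner has stayed within about 2 mm. Next is the carton.

>>> carry_out(series="-0.0082 0.0204 0 -3.4; -0.0082 0.0204 0 -3.4; -0.0082 0.0204 0 -3.4; -0.0082 0.0204 0 -3.4; -0.0082 0.0204 0 -3.4; -0.0082 0.0204 0 -3.4; -0.0082 0.0204 0 -3.4; -0.0082 0.0204 0 -3.4; -0.0082 0.0204 0 -3.4; -0.0082 0.0204 0 -3.4; 0 0 0 0; 0 0 0 0; 0 0 0 0")

```text
time: 19.18
tool_pos: [0.4361, 0.2485, 0.2254]
tcp_rot: [2.916, 1.168, -0.002]
wrist_force: [0.0, -0.4, 0.7]
width: 1.001
grip_force: 0.0
```

```bash
python3 - <<'E'
from h import *
im,W=cloud("wrist");s=bot.read_state()
M=R.from_rotvec(s["tcp_rot"]).as_matrix();print(s["tool_pos"].round(4),np.degrees(np.arctan2(M[1,0],M[0,0])))
rect(W,.088,.105,.44,.25,.045)
E
```

```text
[0.4363 0.2486 0.2256] 43.65308238400279
rect 3723 0.0955 [440.4 251.6] [46.2 50.1] 43.9
```

>>> carry_out(series="0.0042 0.003 -0.03 0; 0 0 -0.04 0; 0 0 -0.04 0; 0 0 -0.03 0; 0 0 -0.015 0; 0 0 0 0; 0 0 0 0")

```text
time: 20.1
tool_pos: [0.4416, 0.2527, 0.0724]
tcp_rot: [-2.916, -1.168, -0.004]
wrist_force: [0.2, -0.3, -0.1]
width: 1.0
grip_force: 0.0
```

>>> carry_out(series="0 0 0 0; 0 0 0 0; 0 0 0 0; 0 0 0 0", jaw=0, grip_force=30)

```text
time: 20.6
tool_pos: [0.4413, 0.2526, 0.0721]
tcp_rot: [2.916, 1.169, 0.003]
wrist_force: [0.2, -1.4, 5.3]
width: 0.579
grip_force: 34.6
```

>>> carry_out(series="0 0 0.01 0; 0 0 0.03 0; 0 0 0.03 0; 0 0 0.03 0; 0 0 0.03 0; 0 0 0 0; 0 0 0 0")

```text
time: 21.48
tool_pos: [0.4394, 0.2519, 0.1996]
tcp_rot: [2.916, 1.169, -0.003]
wrist_force: [0.1, 0.0, -2.6]
width: 0.583
grip_force: 34.1
```

```bash
python3 - <<'E'
from h import *
im,W=cloud("wrist");s=bot.read_state()
M=R.from_rotvec(s["tcp_rot"]).as_matrix();print(s["tool_pos"].round(4),np.degrees(np.arctan2(M[1,0],M[0,0])))
P=(W-s["tool_pos"])@M
k=(np.abs(P[...,1])<.024)&(np.abs(P[...,0])<.04)&(P[...,2]>-.04)&(P[...,2]<.0)
q=P[k];print(len(q),np.percentile(q,[1,50,99],axis=0).round(4).tolist())
for c in("top","scene"):
    i2,W2=cloud(c)
    P2=(W2-s["tool_pos"])@M;k=(np.abs(P2[...,1])<.03)&(P2[...,0]>-.04)&(P2[...,0]<.045)&(P2[...,2]>-.03)&(P2[...,2]<.09)
    q=P2[k];print(c,len(q),np.percentile(q,[1,50,99],axis=0).round(4).tolist())
cv2.imwrite("pics/h1.png",np.hstack([cv2.resize(im,(400,250)),cv2.resize(i2[200:300,360:520],(400,250))]))
E
```

```text
[0.4391 0.2517 0.199 ] 43.68375680017961
17135 [[-0.0236, -0.0235, -0.0256], [0.0066, 0.0001, -0.0242], [0.0222, 0.0235, -0.0013]]
top 154 [[-0.0277, -0.0149, -0.0259], [-0.0264, 0.013, 0.0075], [-0.0103, 0.0272, 0.0729]]
scene 734 [[-0.0088, -0.0265, -0.0274], [0.02, 0.001, -0.0014], [0.0234, 0.0271, 0.072]]
```

View pics/h1.png

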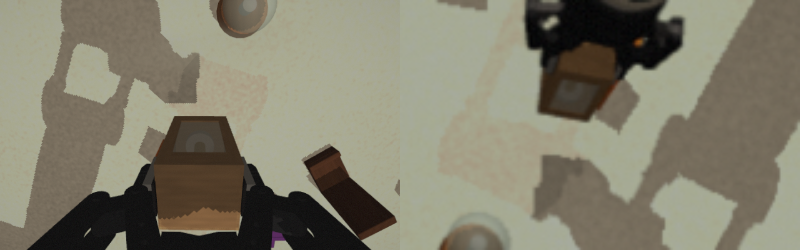

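The carton is held upright at about px (200,170), with its window on the tool's +x side. I'll carry it above the seat.

>>> carry_out(series="0.0051 -0.017 0.005 2.42; 0.0051 -0.017 0.005 2.42; 0.0051 -0.017 0 2.42; 0.0051 -0.017 0 2.42; 0.0051 -0.017 0 2.42; 0.0051 -0.017 0 2.42; 0.0051 -0.017 0 2.42; 0.0051 -0.017 0 2.42; 0.0051 -0.017 0 2.42; 0.0051 -0.017 0 2.42; 0.0051 -0.017 0 2.42; 0.0051 -0.017 0 2.42; 0.0051 -0.017 0 2.42; 0.0051 -0.017 0 2.42; 0 0 0 0; 0 0 0 0; 0 0 0 0")

```text
time: 23.75
tool_pos: [0.5114, 0.0148, 0.2106]
tcp_rot: [-2.448, -1.968, 0.001]
wrist_force: [-1.1, -0.3, -2.1]
width: 0.582
grip_force: 34.0
```

```bash
cat > m.py <<'E'
from h import *
im,W=cloud("wrist");s=bot.read_state()
M=R.from_rotvec(s["tcp_rot"]).as_matrix();print(s["tool_pos"].round(4),"yaw",np.degrees(np.arctan2(M[1,0],M[0,0])).round(2))
P=(W-s["tool_pos"])@M
k=(np.abs(P[...,1])<.024)&(np.abs(P[...,0])<.04)&(P[...,2]>-.04)&(P[...,2]<.06)
print("carton tool x",np.percentile(P[k],[.5,99.5],axis=0).round(4).tolist())
def part(n,zlo,zhi,k2):
    k=(W[...,2]>zlo)&(W[...,2]<zhi)&k2
    if k.sum()>30:
        q=P[k];print(n,len(q),"tool x,y",np.percentile(q[:,:2],[1,99],axis=0).round(4).tolist())
near=(np.abs(P[...,0])<.1)&(np.abs(P[...,1])<.04)
part("back top",.104,.116,near&(P[...,0]<-.02)); part("lip",.018,.028,near&(P[...,0]>0)); part("foot",.009,.018,near&(P[...,0]>0))
i2,W2=cloud("top");rect(W2,.1,.118,.503,-.02,.05)
P2=(W2-s["tool_pos"])@M
k=(W2[...,2]>.1)&(W2[...,2]<.118)&(P2[...,0]<-.022)&(P2[...,0]>-.06)&(np.abs(P2[...,1])<.04);print(k.sum(),P2[k][:,:2].min(0) if k.sum() else 0,P2[k][:,:2].max(0) if k.sum() else 0)
cv2.imwrite("wrist2.png",im)
E
python3 m.py
```

```text
[0.5115 0.0148 0.2107] yaw 77.59
carton tool x [[-0.0239, -0.0238, -0.025], [0.0223, 0.0238, 0.0581]]
lip 658 tool x,y [[0.025, -0.0274], [0.0348, 0.0258]]
foot 1447 tool x,y [[0.0004, -0.0275], [0.0347, 0.0252]]
rect 82 0.1084 [501.2 -22.5] [13.7 54.6] 76.5
82 [-0.04557384 -0.0294078 ] [-0.03172924  0.02527607]
```

>>> carry_out(series="-0.0013 -0.0013 0 0; 0 0 -0.01 0; 0 0 -0.02 0; 0 0 -0.02 0; 0 0 -0.02 0; 0 0 -0.02 0; 0 0 -0.01 0; 0 0 -0.008 0; 0 0 0 0; 0 0 0 0")

```text
time: 25.1
tool_pos: [0.5111, 0.0129, 0.1036]
tcp_rot: [2.448, 1.967, 0.002]
wrist_force: [0.5, -0.9, -2.7]
width: 0.579
grip_force: 34.0
```

```bash
python3 m.py; python3 -c "
from h import *
s=bot.read_state();print(s['wrist_force'])"
```

```text
[0.5112 0.0129 0.1038] yaw 77.56
carton tool x [[-0.0239, -0.0237, -0.025], [0.0223, 0.0238, 0.058]]
lip 1433 tool x,y [[0.0268, -0.0269], [0.0366, 0.0249]]
foot 1214 tool x,y [[0.0166, -0.0274], [0.0366, 0.0251]]
rect 49 0.1084 [491.1 -22.5] [15.9 36.9] 59.7
49 [-0.0436527  -0.02938225] [-0.02581239  0.00632448]
[ 0.5795443  -0.43651281 -1.01543998]
```

>>> carry_out(series="0 0 -0.005 0; 0 0 -0.004 0; 0 0 -0.003 0; 0 0 -0.002 0; 0 0 -0.0015 0; 0 0 0 0")

```text
time: 25.95
tool_pos: [0.5104, 0.013, 0.0874]
tcp_rot: [-2.449, -1.968, 0.0]
wrist_force: [0.3, 0.9, -1.9]
width: 0.581
grip_force: 34.1
```

>>> carry_out(series="0 0 -0.001 0; 0 0 -0.0008 0; 0 0 0 0")

```text
time: 26.32
tool_pos: [0.5107, 0.0129, 0.0861]
tcp_rot: [2.449, 1.968, 0.0]
wrist_force: [-0.9, -0.2, 1.7]
width: 0.581
grip_force: 34.0
```

>>> carry_out(series="0 0 0 0; 0 0 0 0; 0 0 0 0", jaw=0.2)

```text
time: 26.7
tool_pos: [0.511, 0.0129, 0.086]
tcp_rot: [2.448, 1.967, 0.001]
wrist_force: [0.9, 0.3, 0.1]
width: 0.603
grip_force: 0.5
```

>>> carry_out(series="0 0 0 0; 0 0 0 0; 0 0 0 0", jaw=0.7)

```text
time: 27.08
tool_pos: [0.5102, 0.013, 0.0855]
tcp_rot: [-2.449, -1.968, 0.0]
wrist_force: [0.3, -0.9, 0.1]
width: 0.849
grip_force: 0.0
```

>>> carry_out(series="0 0 0.02 0; 0 0 0.04 0; 0 0 0.04 0; 0 0 0.04 0; 0 0 0.03 0; 0 0 0 0; 0 0 0 0; 0 0 0 0")

```text
time: 28.08
tool_pos: [0.5093, 0.013, 0.2537]
tcp_rot: [-2.447, -1.966, 0.004]
wrist_force: [-0.2, -0.7, -0.4]
width: 0.852
grip_force: 0.0
```

```bash
python3 m.py; python3 - <<'E'
from h import *
im,W=cloud("wrist");rect(W,.1,.122,.508,.0,.07);rect(W,.009,.028,.52,.04,.05)
i2,W2=cloud("scene")
cv2.imwrite("pics/i1.png",np.hstack([cv2.resize(im,(400,250)),cv2.resize(i2[130:230,260:420],(400,250))]))
E
```

```text
[0.5094 0.013  0.2538] yaw 77.56
rect 4538 0.1094 [507.9   3.7] [63.7 53.3] 77.6
rect 890 0.0199 [515.9  40.9] [19.6 53.7] 80.7Traceback (most recent call last):
  File "m.py", line 6, in <module>
    print("carton tool x",np.percentile(P[k],[.5,99.5],axis=0).round(4).tolist())
                          ~~~~~~~~~~~~~^^^^^^^^^^^^^^^^^^^^^^^
    return _quantile_unchecked(
        a, q, axis, out, overwrite_input, method, keepdims, weights)
    return _ureduce(a,
                    func=_quantile_ureduce_func,
    ...<5 lines>...
                    overwrite_input=overwrite_input,
                    method=method)
    r = func(a, **kwargs)
    result = _quantile(arr,
                       quantiles=q,
    ...<2 lines>...
                       out=out,
                       weights=wgt)
    slices_having_nans = np.isnan(arr[-1, ...])
                                  ~~~^^^^^^^^^
IndexError: index -1 is out of bounds for axis 0 with size 0
```

View pics/i1.png

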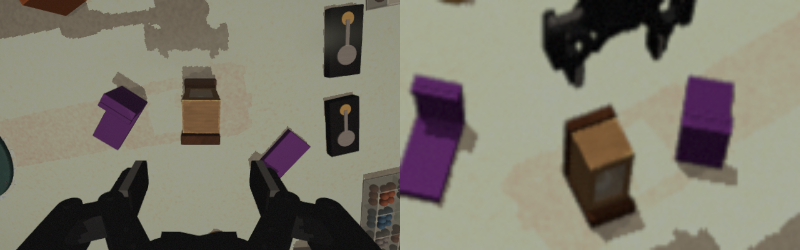

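The stand is upright with the carton centred on the foot, about 4 mm from the back. The window faces the lip, and the gripper is clear. I'll hand the job in.

```bash
python3 -c "
from workcell import bot
print(bot.finish_job())"
```

```text
the job is handed in; nothing more can be done
None
```

The stand is upright on its foot, its corner within about 2 mm of where it was, and the carton stands mid-foot with its window away from the back; the stand was lowered under grip to about 5°, and those last degrees were an unwatched slip through lightly loosened pads, so I can't vouch for how gentle that bit was; handed in at about 28 s with no judging result returned.

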